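Seat the grinding rotor in the bench mill and lock it

ROBOT

A 6-joint arm with a two-finger parallel gripper is mounted at the origin on the work surface. World frame = base frame: x ahead of the robot, y to its left, z up, the work surface at z = 0. Lengths are in m, angles in rad, forces in N, time in s.
With the tool pointing down it reaches from about 0.375 to 0.975 m from the base axis. Payload 3.8 kg.
Tool frame: the origin (TCP) lies at the very end of the fingers, on their centre line; the grasp point (between the pads) lies bot.grasp_offset behind it (bot.grasp_offset is the distance from the TCP to the grasp point, in m); y points along the fingers, x is the direction in which the jaws open and shut, and the axes are right-handed (so a half turn about y gives the same grasp; the last joint's range is limited). The gripper opens to 85 mm and grips with 20 to 120 N. Pads are 22 mm wide; open, the fingers measure 114 mm over their backs; the gripper's body (76 mm by 85 mm) begins 54 mm behind the grasp point. The pads swing forward as they close: fully open they stand 13 mm farther back than shut.
Start: joints at [1.249, 0.264, 1.604, -0, 1.274, -0.037], TCP at [0.19, 0.648, 0.231] pointing down, gripper open.
Joint ranges: [-2.63, 2.63], [-0.94, 2.18], [0.31, 2.57], [-1.31, 4.45], [0, 2.66], [-2.55, 2.55]. Speed limits (rad/s): [2.57, 2.57, 3.14, 3.14, 3.14, 3.14].

INTERFACE

Orientations are given as a rotation vector (axis times angle).
In Python, from workcell import sensors, read_camera, job, bot gives the robot as it stands.
- The arm moves only by the tool arm_command, never from a script. Its argument "deltas" is a list of rows, each a list of 4 numbers: the shift along the tool's x, y, z in m, then the turn about the tool's y in rad. A call has 1 to 20 rows; each row shifts and turns the commanded pose from where the row before left it, along the tool's axes as they then stand; what a row does not reach is not made up. A row lasts 1/8 s, in which the tool goes at most 62.5 mm and 10.7 degrees, less where a joint would pass 70% of its speed; a pose out of reach is approached as far as the arm can. A call is refused whole if a number of a shift passes 0.0625 or a number of a turn 0.188, either way. A call with a gripper value outside its range is refused whole. "fingers" is the finger opening in m, from 0 to 0.0854, set as the call begins (left out, the last holds). The fingers move at their own pace and stop on an object; "newtons" is the grip in N (left out, the last holds). Time passes only in rows, so rows that do not move let the fingers close. It gives the time, the measured TCP pose, the force and the opening at its end, in the units of the state.
- sensors.read_state(): the state, without advancing time (a new reading comes with each control period).
- read_camera(name): name is "side" or "top" or "wrist"; returns a dict with "color" (420x560x3 uint8, red, green, blue), "vfov" (degrees; the focal length in pixels is half the picture's height over the tangent of half this angle, whatever the lens; pixels are square), "cx", "cy" (the principal point, pixels), "R" (3x3) and "t" (3): a world point X has camera coordinates R X + t; the wrist camera has in their place "T_tool_cam" (4x4, takes a point from camera to tool coordinates, whose origin is the TCP and whose axes are the tool frame's). Camera axes: x right, y down, z forward; pixel columns grow to the right and rows downward; lengths in m; the calibration is good to about 2 mm. A picture is of the moment at which its call begins: read the wrist's pose just before it. There is no depth.
- job.finish_job(): hands the job in, once; it reports no verdict.
The state is a dict: "time": time; "q": joint angles; "joint_vel": joint speeds; "joint_torque": joint torques, N m; "tool_pos": TCP position; "tcp_rot": TCP orientation; "wrist_force": force on the tool from outside, world axes, zero at the start; "torque": the same for the moment, N m; "width": opening from 0.0 (shut) to 1.0 (fully open).
Only numpy, scipy, OpenCV 4.12 (cv2) and the standard library are available. Lean on these libraries where they do the work, as an engineer would, in place of code of your own. Each camera call takes 0.05 s, during which the arm holds its last target.

TASK

Take the steel rotor with the orange grip from the blue rack and set it in the bench mill; press it down only lightly and turn it until its cross-shaped key finds the hidden drive and the rotor drops fully home on its ledge, never forcing it. Then let go of it and swing the red keeper arm over it as far as it goes. Leave the white plug in the rack and everything else on the bench as it is.

Things in the scene. Friction and masses are not known exactly. Their poses are not given: they have to be found in the camera images.
- rotor: Loose steel rotor, about 0.3 kg, with the ORANGE grip; stands upright in one of the rack's holes, disc on the rack's top. Origin: centre of the disc's underside, z up. Disc 62 mm across, z 0 to 10 mm. Flat upright grip on top: 34 mm along the rotor's x, 14 mm thick along its y, z 10 to 68 mm; grip across the 14 mm, fingers centred about z = 50 mm.
- rotor_key (a point): Lower end of the rotor's brass key, 35 mm below the rotor's origin; axes as the rotor. The key is two crossed blades along the rotor's x and y, each 23 mm long, 6 mm thick and 35 mm tall, below the disc. It fits the drive in any of four positions 90 deg apart.
- rack: Fixed blue block 240 x 90 x 45 mm with two 30 mm holes 130 mm apart (at x = -65 and +65 mm of its own x axis). Origin: centre of its underside.
- plug: Loose white plastic blanking plug in the other hole of the rack: same size of disc and grip as the rotor but all white, with a round stem below. Same origin as the rotor's. To be left there.
- mill: Fixed white bench mill, 200 (x) x 240 (y) mm, deck 105 mm high. Origin: centre of its underside; z up, x from its control panel to its rear. In its top is a round chamber 72 mm wide, 20 mm deep; in the middle of the chamber's floor a round bore 26 mm wide with a 3 mm chamfer.
- mill_seat (a point): Centre of the bore's mouth, level with the chamber's floor, 85 mm above the mill's underside; axes as the mill. A rotor fully home has its origin here, upright, disc flat on the floor. While its key is not in line with the drive's slots, it stops with its origin 10 mm above this point.
- mill_drive (a point): In the bore, 25 mm below the seat, at the top of the drive: a cross of slots 8.4 mm wide that takes the key within about 5 deg. Its angle is NOT measured (these axes are the mill's): one slot lies 12 to 78 deg anticlockwise of the mill's x, the rest at 90 deg steps. It does not turn but is sprung: it yields downwards, 2 N at first plus 2 N per mm, hard stop at 5 mm, and springs up round the key once in line.
- keeper (a joint): Angle of the red keeper arm about its post. 0: points along the mill's -x, clear of the chamber; grows anticlockwise from above to a stop at 1.57, across the chamber's middle. Starts at 0 to 0.35. Takes about 1.5 N at the knob, stays where left. Its underside is 158 mm above the mill's underside: it passes 5 mm over the grip of a rotor that is home and strikes one that is not.
- keeper_knob (a point): On the axis of the upright black knob of the keeper arm, 30 mm above the arm's underside, a good height to grip. The knob is 16 mm in diameter, 75 mm from the hinge; it stands from 11 to 47 mm above the arm's underside. The arm is a red bar 20 mm wide, 11 mm thick, ending 105 mm from the hinge.
- keeper_hinge (a point): On the keeper's upright axis, level with the arm's underside; at 95 mm along +y of the mill from the bore.
- amber_jar: Amber glass jar, 58 mm wide, 85 mm tall, bystander; origin under its centre.
- beaker: Clear beaker, 72 mm wide, 95 mm tall, bystander; origin under its centre.
- vial_can: White plastic bottle, 50 mm wide, 70 mm tall, bystander; origin under its centre.
- syringe: Plastic syringe lying flat, about 190 mm long, 36 mm wide at its flange, bystander.
- spatula: Spatula lying flat, bystander.
- weigh_boat: Small white square dish 85 x 85 x 20 mm, bystander; origin under its centre.
Mind the look-alikes: they are no part of the job. Leave any green look-alike of the rotor alone.

How it is judged:
On the way, in this order (a step that is already met when the one before it is completed fails the run):
1. the rotor is home: its disc flat on the chamber's floor (z of rotor in the frame of mill_seat between -0.003 and 0.0025 m and horizontal distance between rotor and mill_seat below 0.004 m and angle between rotor's own z axis and vertical below 0.08 rad), for 0.2 s.
2. the keeper arm is swung over the seated rotor (all of step 1 and value of joint keeper above 1.4 rad), for 0.2 s.
At the end, for the whole second after the job is handed in: The rotor is fully home and at rest in the mill (its origin within 4 mm sideways and 2.5 mm in height of the seat, tilt under 0.08 rad) and the keeper arm stands over it (keeper above 1.40 rad of 1.57) (all of step 2 and linear speed of rotor below 0.02 m/s); the robot touches nothing.
It fails at once if the rotor is forced: it presses on the mill with more than 30 N (contact force between rotor and mill above 30 N).
It fails at once if the plug or another bystander is disturbed (moved over 30 mm) (distance of any of plug, amber_jar, beaker, vial_can, syringe, spatula, weigh_boat from where it was at the start of the episode above 0.03 m).
It also fails if it takes over 64 s, if anything falls off the work surface, if the arm or the gripper's body presses on something with over 40 N, if the wrist force passes 120 N, or if a joint passes its speed limit or range.

## Working session

There is one attempt and no reset: what is moved stays moved. The work goes in short steps, Python scripts to look and compute and a tool call to move; the robot and the scene stay as the last step left them, time stands still between calls to the robot, and variables do not carry over. Pictures are saved under pics/ and viewed, and the job is handed in when it is done.

Besides the shell and the picture viewer there is one more tool, called after "Emit:" as name(argument=value, ...), one argument or row to a line, values as JSON. arm_command: Moves the arm, as the interface text tells. Its arguments: {"type":"object","properties":{"deltas":{"type":"array"},"fingers":{"type":"number"},"newtons":{"type":"number"}},"required":["deltas"]}

```bash
ls; mkdir -p pics
python3 - <<'E'
from workcell import sensors, read_camera, job, bot
import cv2, numpy as np
s=sensors.read_state(); print(s); print(bot.grasp_offset)
for n in ["side","top","wrist"]:
    c=read_camera(n); cv2.imwrite(f"pics/{n}0.png",c["color"][:,:,::-1])
    print(n,{k:np.round(v,4).tolist() for k,v in c.items() if k!="color"})
E
```

```text
pics
{'time': 0.0, 'q': array([ 1.24908632e+00,  2.64761459e-01,  1.60541804e+00, -1.57534836e-05,
        1.27371210e+00, -3.68882523e-02]), 'joint_vel': array([ 0.00129081,  0.00055676, -0.00093773, -0.00019478,  0.00062999,
        0.0002748 ]), 'joint_torque': array([ 6.30586019e-04, -5.15109551e+01, -3.67311537e+01, -3.49696520e-04,
        1.27913133e-02,  1.32278282e-05]), 'tool_pos': array([0.18942511, 0.64708588, 0.22993267]), 'tcp_rot': array([-1.33193535, -0.99550003,  0.99862775]), 'wrist_force': array([-0.49122897,  0.10048716, -0.4736834 ]), 'torque': array([ 0.0324359 , -0.05062256,  0.01254519]), 'width': 0.9996641943686048}
0.0187
side {'vfov': 44.8605, 'cx': 270.0682, 'cy': 208.4431, 'R': [[0.8099, -0.5863, 0.0191], [-0.2542, -0.3801, -0.8893], [0.5287, 0.7154, -0.4569]], 't': [-0.5118, 0.2399, 1.5074]}
top {'vfov': 48.761, 'cx': 279.4307, 'cy': 207.0699, 'R': [[0.0188, -0.9998, 0.0076], [-0.998, -0.0192, -0.0599], [0.06, -0.0064, -0.9982]], 't': [-0.1175, 0.5705, 1.5636]}
wrist {'vfov': 58.4075, 'cx': 276.0716, 'cy': 214.1003, 'T_tool_cam': [[1.0, 0.0008, -0.0006, 0.0005], [0.0008, -0.2661, 0.9639, -0.1411], [0.0007, -0.9639, -0.2661, 0.0665], [0.0, 0.0, 0.0, 1.0]]}
```

View pics/top0.png

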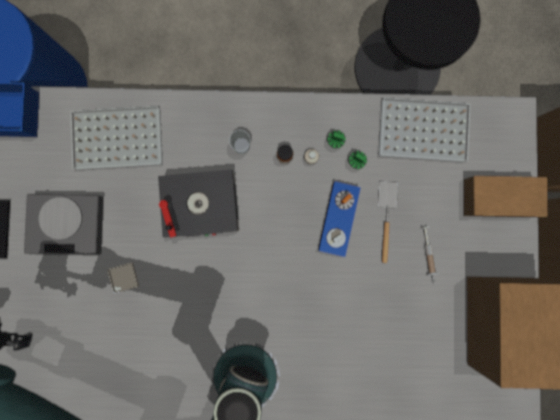

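View pics/side0.png

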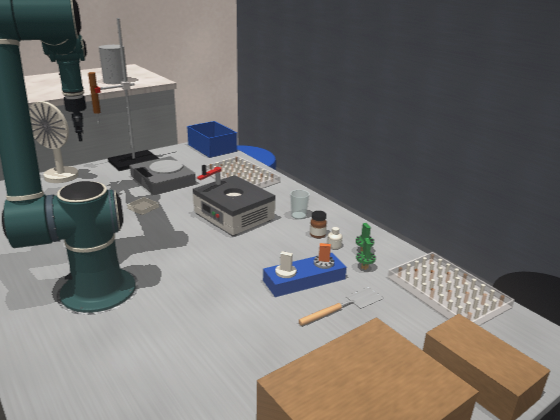

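View pics/wrist0.png

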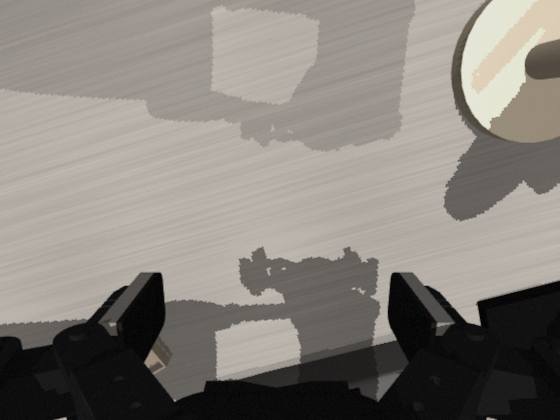

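The top view shows the rack at (340,218), with the orange grip at (346,200) and the white plug at (337,238). The mill's chamber is at (198,203) and the red keeper at (167,218). Next I'll zoom in and measure.

```bash
cat > h.py <<'E'
from workcell import sensors, read_camera, job, bot
import cv2, numpy as np
from scipy.spatial.transform import Rotation as Ro
def cam(n):
    s=sensors.read_state(); c=read_camera(n)
    c["f"]=c["color"].shape[0]/2/np.tan(np.radians(c["vfov"]/2))
    if n=="wrist":
        Rt=Ro.from_rotvec(s["tcp_rot"]).as_matrix(); T=np.array(c["T_tool_cam"])
        Rc=Rt@T[:3,:3]; c["o"]=Rt@T[:3,3]+s["tool_pos"]; c["R"]=Rc.T; c["t"]=-Rc.T@c["o"]
    else:
        c["R"]=np.array(c["R"]); c["t"]=np.array(c["t"]); c["o"]=-c["R"].T@c["t"]
    return c
def ray(c,u,v):
    d=c["R"].T@np.array([(u-c["cx"])/c["f"],(v-c["cy"])/c["f"],1.]); return d/np.linalg.norm(d)
def onz(c,u,v,z):
    d=ray(c,u,v); return c["o"]+d*(z-c["o"][2])/d[2]
def proj(c,X):
    p=c["R"]@np.asarray(X)+c["t"]; return c["f"]*p[:2]/p[2]+[c["cx"],c["cy"]]
def crop(c,x0,y0,x1,y1,name,k=6):
    im=cv2.resize(c["color"][y0:y1,x0:x1,::-1],None,fx=k,fy=k,interpolation=cv2.INTER_CUBIC)
    cv2.imwrite("pics/"+name,im)
def st():
    s=sensors.read_state(); R=Ro.from_rotvec(s["tcp_rot"]).as_matrix()
    print("t",round(s["time"],3),"p",s["tool_pos"].round(4),"x",R[:,0].round(3),"y",R[:,1].round(3),"F",s["wrist_force"].round(2),"w",round(s["width"]*.0854,4),"q",s["q"].round(3))
    return s,R
E
python3 - <<'E'
from h import *
c=cam("top"); crop(c,150,155,250,245,"tm.png",6); crop(c,310,170,370,260,"tr.png",6)
c=cam("side"); crop(c,185,155,285,235,"sm.png",7); crop(c,255,215,385,295,"sr.png",6)
E
```

```text
(no output)
```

View pics/tm.png

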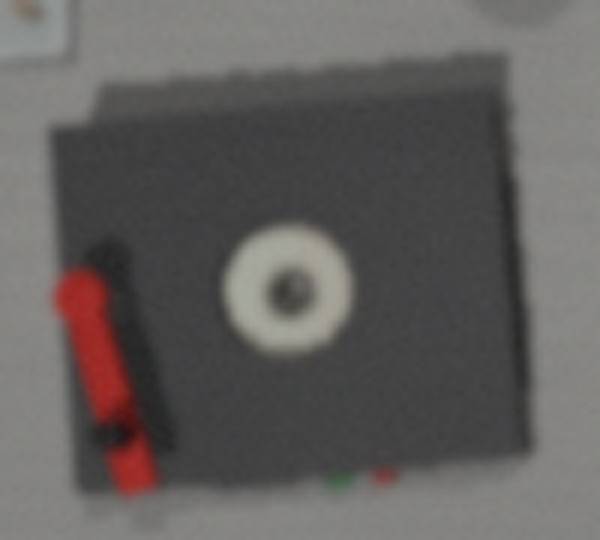

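View pics/tr.png

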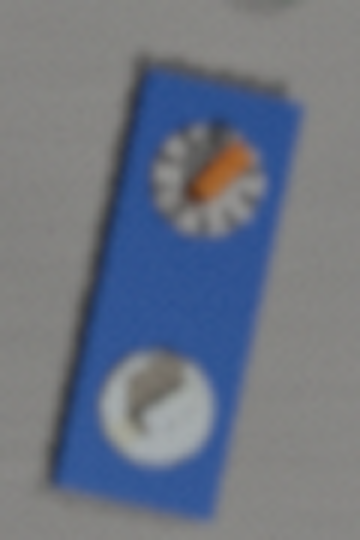

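View pics/sm.png

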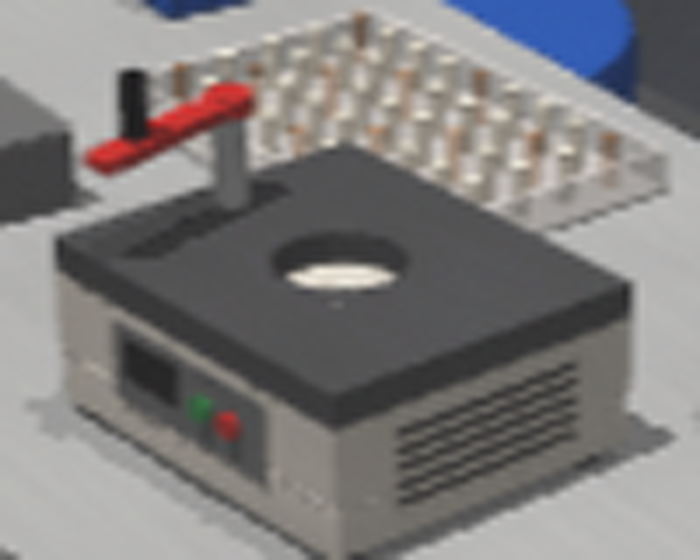

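View pics/sr.png

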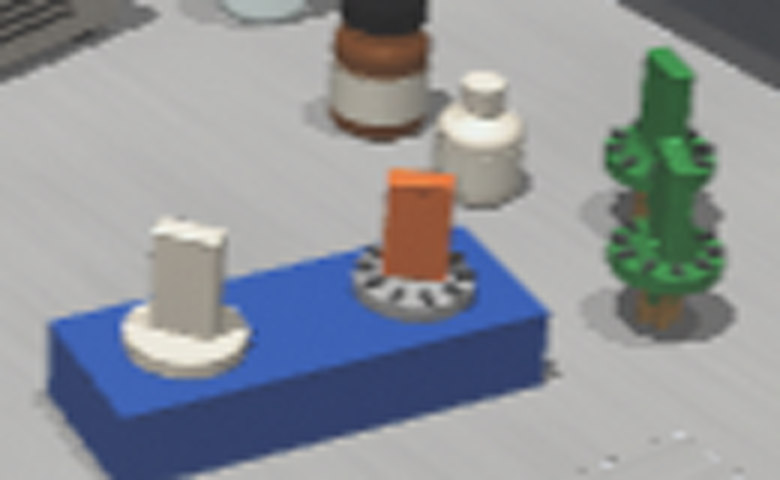

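Run:
```python
from h import *
c=cam("top"); im=c["color"]; hsv=cv2.cvtColor(im,cv2.COLOR_RGB2HSV)
def big(m,box):
    k=np.zeros(m.shape,np.uint8); x0,y0,x1,y1=box; k[y0:y1,x0:x1]=m[y0:y1,x0:x1]
    cs,_=cv2.findContours(k,cv2.RETR_EXTERNAL,cv2.CHAIN_APPROX_NONE); return max(cs,key=cv2.contourArea)
def pts(ct,z): return np.array([onz(c,*p[0],z)[:2] for p in ct])
def rect(ct,z):
    r=cv2.minAreaRect((pts(ct,z)*1000).astype(np.float32)); return np.round(r[0],1),np.round(r[1],1),round(r[2],1)
H,S,V=[hsv[...,i].astype(int) for i in range(3)]
blue=((H>100)&(H<130)&(S>100)).astype(np.uint8)
ct=big(blue,(310,170,370,265)); print("rack",rect(ct,.045)); r_r=rect(ct,.045)
org=((H>3)&(H<20)&(S>130)).astype(np.uint8)
ct=big(org,(330,180,365,215)); print("orange",rect(ct,.113),cv2.contourArea(ct))
M=cv2.moments(ct); print("or c",M['m10']/M['m00'],M['m01']/M['m00'])
print("V samples",V[190,180],V[165,180],V[165,150],V[171,190],im[203,190])
ct=big(((V<85)&(S<60)).astype(np.uint8),(150,160,245,245)); print("mill dark",rect(ct,.105))
ring=((V>120)).astype(np.uint8); 
cs,_=cv2.findContours(np.pad(ring[185:222,180:215],0),cv2.RETR_EXTERNAL,cv2.CHAIN_APPROX_NONE)
q=max(cs,key=cv2.contourArea)+np.array([180,185]); (u,v),ax,a=cv2.fitEllipse(q); print("ring",u,v,ax,onz(c,u,v,.085),onz(c,u,v,.105))
disc=((S<60)&(V>130))
red=(((H<5)|(H>174))&(S>150)).astype(np.uint8)
ct=big(red,(155,195,180,242)); print("red",rect(ct,.169))
# side
for X in [(0,0,0)]: pass
s=cam("side");
```

```text
rack (array([ 537.2, -306.4]), array([ 91.8, 238.7]), 78.0)
orange (array([ 597.8, -318.6]), array([11.3, 32. ]), 45.9) 28.5
or c 345.9707602339181 198.3801169590643
V samples 64 133 127 83 [166 169 158]
mill dark (array([580.9, 154.5]), array([215.2, 245. ]), 7.2)
ring 197.6203155517578 202.65249633789062 (19.50068473815918, 19.664268493652344) [0.57787919 0.16101966 0.085     ] [0.57655398 0.15761037 0.105     ]
red (array([523.5, 239. ]), array([115.3,  23.1]), 16.9)
```

```bash
cat >> h.py <<'E'
def to(target,yawx=None):
    """tool-axis delta to world target; turn needed so tool x lies at yawx (mod 180)"""
    s,R=st(); d=R.T@(np.asarray(target)-s["tool_pos"]); print("delta tool",d.round(4))
    if yawx is not None:
        cur=np.arctan2(R[1,0],R[0,0]); e=(yawx-cur+np.pi/2)%np.pi-np.pi/2
        # tool y points down -> +turn about y is -yaw
        print("yaw cur",round(np.degrees(cur),2),"turn about y: ",round(-e,4),"or",round(-e+np.pi,4),round(-e-np.pi,4))
E
python3 - <<'E'
from h import *
to([.598,-.319,.30],np.radians(45.9));
E
```

```text
t 0.35 p [0.1896 0.6476 0.2309] x [ 0.281  0.96  -0.001] y [-0.    -0.001 -1.   ] F [ 0.2  -0.85  0.44] w 0.0851 q [ 1.249  0.264  1.604 -0.     1.274 -0.037]
delta tool [-0.813  -0.0686 -0.6635]
yaw cur 73.69 turn about y:  0.485 or 3.6265 -2.6566
```

Emit:
arm_command(
  deltas=[
    [0,-0.03,0,0],
    [0,-0.03,0,0],
    [-0.045,0,-0.037,0],
    [-0.045,0,-0.037,0],
    [-0.045,0,-0.037,0],
    [-0.045,0,-0.037,0],
    [-0.045,0,-0.037,0],
    [-0.045,0,-0.037,0],
    [-0.045,0,-0.037,0],
    [-0.045,0,-0.037,0],
    [-0.045,0,-0.037,0],
    [-0.045,0,-0.037,0],
    [-0.045,0,-0.037,0],
    [-0.045,0,-0.037,0],
    [-0.045,0,-0.037,0],
    [-0.045,0,-0.037,0],
    [-0.045,0,-0.037,0],
    [-0.045,0,-0.037,0],
    [-0.045,0,-0.037,0],
    [0,0,0,0.16],
  ],
)

```text
time: 2.85
tool_pos: [0.579, -0.2671, 0.29]
tcp_rot: [-1.39, -0.869, 0.871]
wrist_force: [-0.0, 0.5, 0.1]
width: 1.004
```

Run:
```python
from h import *
to([.598,-.319,.213],np.radians(45.9));
```

```text
t 2.85 p [ 0.579  -0.2671  0.29  ] x [ 0.437  0.899 -0.001] y [-0.001 -0.001 -1.   ] F [-0.02  0.51  0.07] w 0.0858 q [-4.710e-01  1.650e-01  1.616e+00 -1.000e-03  1.362e+00 -1.589e+00]
delta tool [-0.0383  0.077  -0.0398]
yaw cur 64.07 turn about y:  0.3171 or 3.4587 -2.8245
```

Emit:
arm_command(
  deltas=[
    [-0.019,0.0,-0.02,0],
    [-0.019,0.0,-0.02,0],
    [0,0.025,0,0.106],
    [0,0.026,0,0.106],
    [0,0.026,0,0.106],
    [0,0,0,0],
  ],
)

```text
time: 3.6
tool_pos: [0.5964, -0.3137, 0.2111]
tcp_rot: [-1.472, -0.629, 0.635]
wrist_force: [0.7, 0.3, -0.1]
width: 0.996
```

Run:
```python
from h import *
st(); c=cam("wrist"); cv2.imwrite("pics/w1.png",c["color"][:,:,::-1])
```

```text
t 3.6 p [ 0.5964 -0.3137  0.2111] x [ 0.69   0.724 -0.001] y [-0.005  0.003 -1.   ] F [ 0.7   0.25 -0.15] w 0.0851 q [-0.521  0.278  1.624 -0.     1.246 -1.33 ]
```

View pics/w1.png

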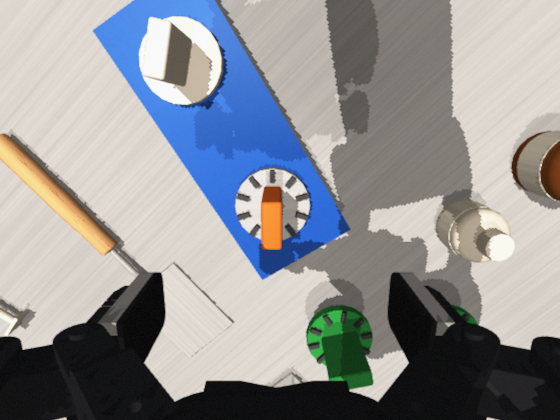

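Run:
```python
from h import *
s,R=st(); c=cam("wrist"); im=c["color"]; hsv=cv2.cvtColor(im,cv2.COLOR_RGB2HSV)
H,S,V=[hsv[...,i].astype(int) for i in range(3)]
m=((H>3)&(H<20)&(S>150)&(V>200)).astype(np.uint8); m[:150]=0;m[265:]=0;m[:,:220]=0;m[:,320:]=0
cs,_=cv2.findContours(m,cv2.RETR_EXTERNAL,cv2.CHAIN_APPROX_NONE); ct=max(cs,key=cv2.contourArea)
P=np.array([onz(c,*p[0],.113)[:2]*1000 for p in ct],np.float32); r=cv2.minAreaRect(P); print(r, cv2.minAreaRect(ct))
# disc top z=.055
g=((V>60)).astype(np.uint8)
blue=((H>100)&(H<130)&(S>90)).astype(np.uint8)
for name,u,v,z in [("green top near",345,353,.103),("green lo",355,385,.103),("vialtop",498,246,.07),("disc L",235,207,.055),("disc R",311,207,.055)]:
    X=onz(c,u,v,z); print(name,X.round(3),"tool",(R.T@(X-s["tool_pos"])).round(3))
```

```text
t 3.65 p [ 0.5975 -0.3142  0.2132] x [ 0.689  0.724 -0.001] y [-0.002  0.001 -1.   ] F [-0.19  0.45  0.11] w 0.0854 q [-0.521  0.277  1.622 -0.     1.246 -1.331]
((599.1968383789062, -320.2246398925781), (12.679330825805664, 32.25742721557617), 45.84059524536133) ((270.5, 222.0), (46.0, 19.0), 90.0)
green top near [ 0.717 -0.353  0.103] tool [ 0.054  0.11  -0.114]
green lo [ 0.744 -0.367  0.103] tool [ 0.063  0.11  -0.143]
vialtop [ 0.748 -0.211  0.07 ] tool [ 0.179  0.143 -0.038]
disc L [ 0.581 -0.345  0.055] tool [-0.033  0.158 -0.01 ]
disc R [ 0.624 -0.3    0.055] tool [ 0.029  0.158 -0.01 ]
```

Run:
```python
from h import *
to([.600,-.3205,.0765],np.radians(45.84))
```

```text
t 3.7 p [ 0.5983 -0.3147  0.2148] x [0.69  0.724 0.   ] y [ 0. -0. -1.] F [0.91 0.36 1.13] w 0.0852 q [-0.521  0.276  1.62  -0.     1.246 -1.331]
delta tool [-0.003   0.1383 -0.0052]
yaw cur 46.4 turn about y:  0.0099 or 3.1514 -3.1317
```

Emit:
arm_command(
  deltas=[
    [-0.003,0.03,-0.005,0.01],
    [0,0.035,0,0],
    [0,0.035,0,0],
    [0,0.025,0,0],
    [0,0.01,0,0],
    [0,0,0,0],
    [0,0,0,0],
  ],
)

```text
time: 4.58
tool_pos: [0.601, -0.321, 0.0815]
tcp_rot: [-1.482, -0.626, 0.623]
wrist_force: [0.7, -0.6, 0.6]
width: 0.998
```

Run:
```python
from h import *
to([.600,-.3205,.0765],np.radians(45.84)); c=cam("wrist"); cv2.imwrite("pics/w2.png",c["color"][:,:,::-1])
```

```text
t 4.575 p [ 0.601  -0.321   0.0815] x [0.698 0.716 0.001] y [ 0.003 -0.002 -1.   ] F [ 0.71 -0.56  0.59] w 0.0852 q [-0.527  0.394  1.723 -0.     1.021 -1.325]
delta tool [-0.0004  0.005   0.0011]
yaw cur 45.74 turn about y:  -0.0017 or 3.1399 -3.1433
```

View pics/w2.png

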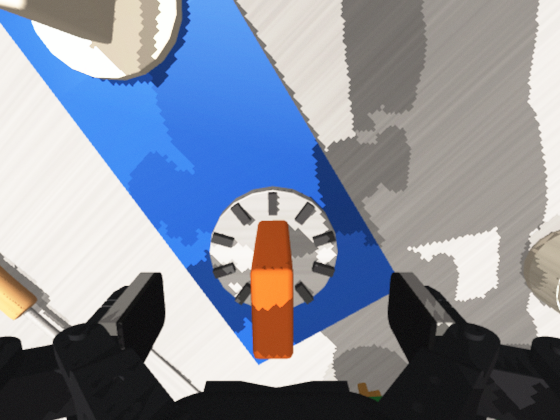

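The grip is centred between the fingers (column 273, with the pads at 163 and 390). I'll lower 5 mm and close.

Emit:
arm_command(
  deltas=[
    [0,0.005,0,0],
    [0,0,0,0],
    [0,0,0,0],
    [0,0,0,0],
    [0,0,0,0],
    [0,0,0,0],
    [0,0,0,0],
    [0,0,0,0],
  ],
  fingers=0.0,
  newtons=60,
)

```text
time: 5.62
tool_pos: [0.5996, -0.3203, 0.0743]
tcp_rot: [-1.479, -0.624, 0.624]
wrist_force: [-0.1, -0.6, 0.9]
width: 0.161
```

Run:
```python
from h import *
st()
```

```text
t 5.625 p [ 0.5996 -0.3203  0.0743] x [ 0.698  0.716 -0.   ] y [-0. -0. -1.] F [-0.09 -0.63  0.88] w 0.0137 q [-0.527  0.401  1.728 -0.     1.012 -1.325]
```

Emit:
arm_command(
  deltas=[
    [0,-0.02,0,0],
    [0,-0.03,0,0],
    [0,-0.04,0,0],
    [0,-0.04,0,0],
    [0,-0.03,0,0],
    [0,0,0,0],
  ],
)

```text
time: 6.38
tool_pos: [0.6017, -0.3213, 0.2393]
tcp_rot: [-1.486, -0.628, 0.62]
wrist_force: [0.8, 0.2, -3.0]
width: 0.155
```

Run:
```python
from h import *
to([.621,.119,.24])
c=cam("wrist"); cv2.imwrite("pics/w3.png",c["color"][:,:,::-1])
```

```text
t 6.375 p [ 0.6017 -0.3213  0.2393] x [0.698 0.716 0.002] y [ 0.007 -0.004 -1.   ] F [ 0.8   0.16 -3.  ] w 0.0133 q [-0.527  0.267  1.585  0.     1.281 -1.325]
delta tool [ 0.3287 -0.0024  0.2935]
```

View pics/w3.png

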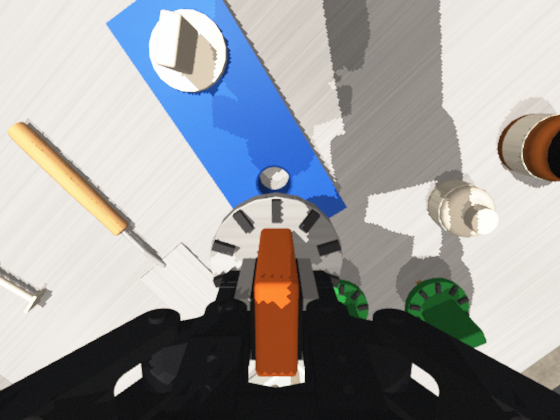

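The rotor is held, with its disc centred at column 277 and the empty hole visible at (274,180). Next, over toward the mill.

Emit:
arm_command(
  deltas=[
    [0.02,0,0.018,0],
    [0.036,0,0.032,0],
    [0.036,0,0.032,0],
    [0.036,0,0.032,0],
    [0.036,0,0.032,0],
    [0.036,0,0.032,0],
    [0.036,0,0.032,0],
    [0.036,0,0.032,0],
    [0.036,0,0.032,0],
    [0.021,0,0.02,0],
    [0,0,0,0],
    [0,0,0,0],
    [0,0,0,0],
  ],
)

```text
time: 8.05
tool_pos: [0.6183, 0.1197, 0.2335]
tcp_rot: [-1.479, -0.622, 0.624]
wrist_force: [-0.4, 0.1, -3.1]
width: 0.158
```

Run:
```python
from h import *
to([.621,.119,.24])
c=cam("wrist"); cv2.imwrite("pics/w4.png",c["color"][:,:,::-1])
```

```text
t 8.05 p [0.6183 0.1197 0.2335] x [ 0.699  0.715 -0.001] y [-0.001 -0.    -1.   ] F [-0.38  0.09 -3.13] w 0.0135 q [ 0.152  0.179  1.702 -0.     1.262 -0.645]
delta tool [ 0.0013 -0.0065 -0.0024]
```

View pics/w4.png

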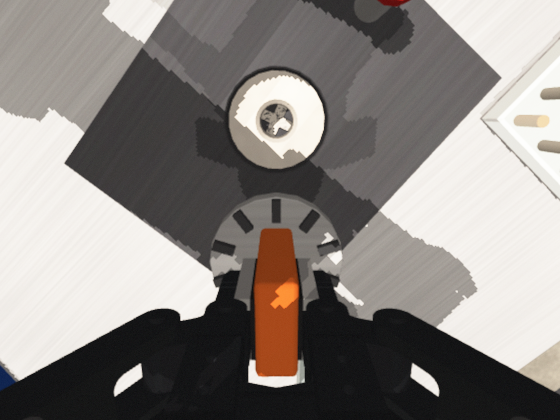

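The drive shows in the bore at (277,120). I'll zoom in on it.

Run:
```python
from h import *
s,R=st(); c=cam("wrist"); im=c["color"]
crop(c,220,65,335,180,"w4z.png",5)
g=cv2.cvtColor(im,cv2.COLOR_RGB2GRAY)
b=cv2.resize(g[98:143,255:300],None,fx=14,fy=14,interpolation=cv2.INTER_LANCZOS4); b=cv2.convertScaleAbs(cv2.createCLAHE(2,(2,2)).apply(b)); cv2.imwrite("pics/w4b.png",b)
```

```text
t 8.1 p [0.6186 0.1196 0.2338] x [ 0.699  0.715 -0.001] y [-0.001 -0.    -1.   ] F [-0.67  0.71 -3.29] w 0.0136 q [ 0.152  0.179  1.702 -0.     1.262 -0.645]
```

View pics/w4z.png

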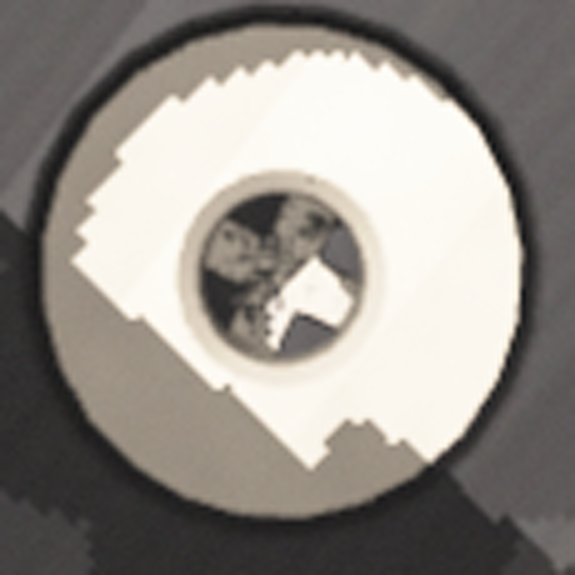

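View pics/w4b.png

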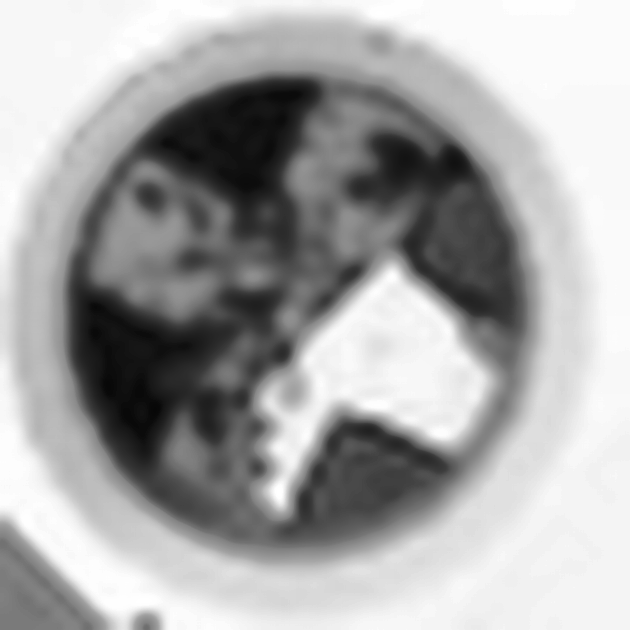

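Run:
```python
from h import *
s,R=st(); c=cam("wrist"); g=cv2.cvtColor(c["color"],cv2.COLOR_RGB2GRAY)
# chamber floor outline: dark ring vs bright
m=(g>95).astype(np.uint8); m[:60]=0; m[178:]=0; m[:,:222]=0; m[:,332:]=0
cs,_=cv2.findContours(m,cv2.RETR_EXTERNAL,cv2.CHAIN_APPROX_NONE)
for q in sorted(cs,key=cv2.contourArea)[-2:]:
    print(cv2.contourArea(q),cv2.boundingRect(q),cv2.minEnclosingCircle(q),cv2.fitEllipse(cv2.convexHull(q)))
for u,v in [(276.8,120.0),(276.8,120.4)]: print(onz(c,u,v,.085))
e=cv2.fitEllipse(cv2.convexHull(max(cs,key=cv2.contourArea))); print("e",onz(c,*e[0],.085))
# rotor disc: bottom rim visible? underside z = tcp-.0293
zt=s["tool_pos"][2]-.0293
# disc top outline hull points, top surface z=zt+.010
for p in [(211,250),(343,250),(277,193)]:
    X=onz(c,*p,zt+.010); print(p,(R.T@(X-s["tool_pos"])).round(4))
# top cam check of chamber
t=cam("top"); print(onz(t,150+291/6,155+291/6,.085))
# mill deck corners in wrist image
for p in [(65,162),(500,76)]: print(onz(c,*p,.105))
# slots
C=np.array([277,120.])
a=onz(c,255+340/14,98+410/14,.06); b1=onz(c,255+450/14,98+455/14,.06); b2=onz(c,255+285/14,98+520/14,.06)
for b in (b1,b2): d=b-a; print("slot yaw",np.degrees(np.arctan2(d[1],d[0]))%90)
P=lambda x,y: onz(c,255+x/14,98+y/14,.06)
for x in [((225,140),(375,490)),((115,370),(475,235))]:
    d=P(*x[0])-P(*x[1]); print("wedge bisect-45",(np.degrees(np.arctan2(d[1],d[0]))-45)%90)
```

```text
t 8.15 p [0.6187 0.1196 0.234 ] x [ 0.699  0.715 -0.   ] y [-0. -0. -1.] F [-0.68 -0.22 -3.4 ] w 0.0134 q [ 0.151  0.179  1.702 -0.     1.262 -0.645]
1836.0 (222, 60, 110, 67) ((276.7935791015625, 92.5), 63.20283889770508) ((280.9897766113281, 88.85196685791016), (96.96361541748047, 135.17543029785156), 98.8210678100586)
7268.5 (228, 70, 96, 98) ((275.5, 118.5), 49.23931121826172) ((275.8106689453125, 118.60045623779297), (95.86467742919922, 98.22334289550781), 179.00115966796875)
[0.57672461 0.16218492 0.085     ]
[0.57693284 0.16198181 0.085     ]
e [0.57547961 0.16236486 0.085     ]
(211, 250) [-0.0289  0.0193  0.0055]
(343, 250) [0.0312 0.0193 0.0056]
(277, 193) [0.0011 0.0193 0.032 ]
[0.57516312 0.15807176 0.085     ]
[0.49098149 0.03313311 0.105     ]
[0.66120677 0.2907518  0.105     ]
slot yaw 23.95258448109803
slot yaw 18.641327203422506
wedge bisect-45 24.517262167696515
wedge bisect-45 20.6731100713464
```

Emit:
arm_command(
  deltas=[
    [-0.012,0,0.0025,0],
    [-0.012,0,0.0025,0.1],
    [0,0,0,0.1],
    [0,0,0,0.1],
    [0,0,0,0.11],
    [0,0,0,0],
    [0,0,0,0],
    [0,0,0,0],
  ],
)

```text
time: 9.25
tool_pos: [0.5984, 0.1067, 0.2343]
tcp_rot: [-1.549, -0.305, 0.305]
wrist_force: [-0.5, 0.3, -3.6]
width: 0.153
```

Run:
```python
from h import *
s,R=st(); c=cam("wrist"); cv2.imwrite("pics/w5.png",c["color"][:,:,::-1])
g=cv2.cvtColor(c["color"],cv2.COLOR_RGB2GRAY)
b=cv2.resize(g[70:180,220:335],None,fx=5,fy=5,interpolation=cv2.INTER_LANCZOS4); cv2.imwrite("pics/w5b.png",b)
```

```text
t 9.25 p [0.5984 0.1067 0.2343] x [ 0.925  0.379 -0.   ] y [ 0. -0. -1.] F [-0.51  0.28 -3.59] w 0.013 q [ 0.136  0.136  1.75  -0.     1.255 -0.253]
```

View pics/w5.png

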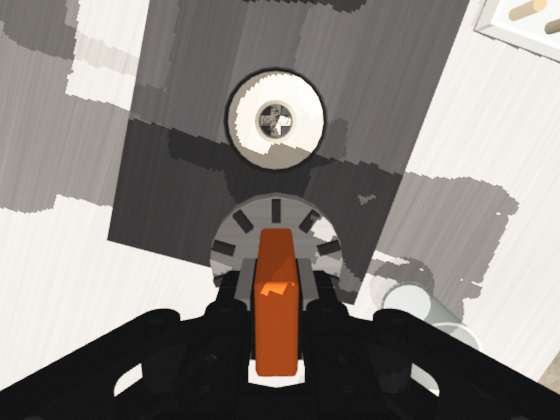

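View pics/w5b.png

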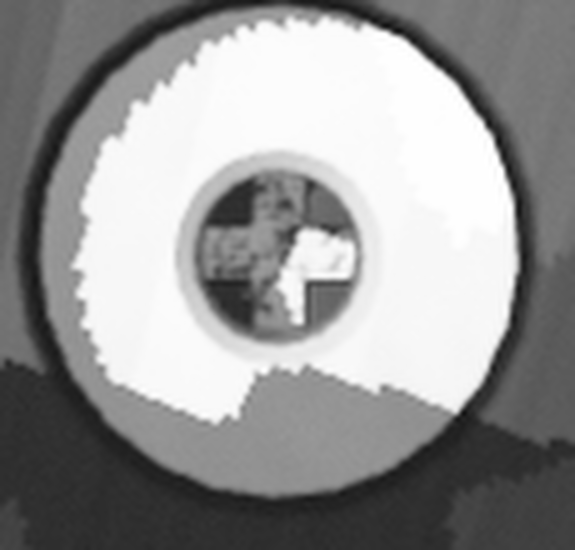

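The drive cross is now aligned with the image axes, so it lines up with the key. The bore centre is at about (276,121), and I'll compute the move to bring the rotor over it.

Run:
```python
from h import *
s,R=st(); c=cam("wrist")
X=onz(c,276.0,121.2,.085); print(X, "tool",(R.T@(X-s["tool_pos"])).round(4))
for e in ((228,0),(324,0)): pass
for p in [(211,250),(343,250),(277,193)]:
    Y=onz(c,*p,s["tool_pos"][2]-.0193); print(p,(R.T@(Y-s["tool_pos"])).round(4))
```

```text
t 9.3 p [0.5985 0.1068 0.2343] x [0.925 0.379 0.   ] y [ 0. -0. -1.] F [-0.35 -0.01 -3.28] w 0.0135 q [ 0.136  0.136  1.75  -0.     1.255 -0.253]
[0.57673132 0.16185727 0.085     ] tool [0.0007 0.1493 0.0592]
(211, 250) [-0.0287  0.0193  0.0058]
(343, 250) [0.0313 0.0193 0.0059]
(277, 193) [0.0013 0.0193 0.0324]
```

Emit:
arm_command(
  deltas=[
    [-0.0005,0,0.014,0],
    [0,0,0.02,0],
    [0,0,0.016,0],
    [0,0.01,0.008,0],
    [0,0.03,0,0],
    [0,0.025,0,0],
    [0,0.01,0,0],
    [0,0,0,0],
    [0,0,0,0],
    [0,0,0,0],
  ],
)

```text
time: 10.6
tool_pos: [0.5771, 0.1606, 0.1607]
tcp_rot: [-1.549, -0.306, 0.302]
wrist_force: [0.4, -0.9, -2.3]
width: 0.156
```

Run:
```python
from h import *
s,R=st(); c=cam("wrist"); cv2.imwrite("pics/w6.png",c["color"][:,:,::-1])
d=R.T@(np.array([.57673,.16186,.085])-s["tool_pos"]);print(d.round(4))
t=cam("side"); crop(t,185,110,305,235,"s6.png",5)
```

```text
t 10.6 p [0.5771 0.1606 0.1607] x [0.926 0.378 0.002] y [ 0.002  0.001 -1.   ] F [ 0.39 -0.86 -2.28] w 0.0134 q [ 0.23   0.174  1.847 -0.     1.118 -0.158]
[-0.      0.0757  0.0014]
```

View pics/w6.png

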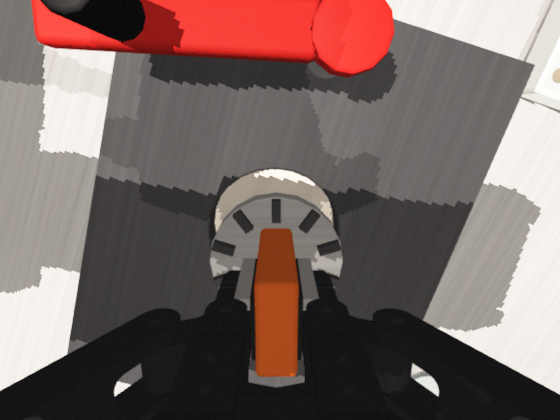

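View pics/s6.png

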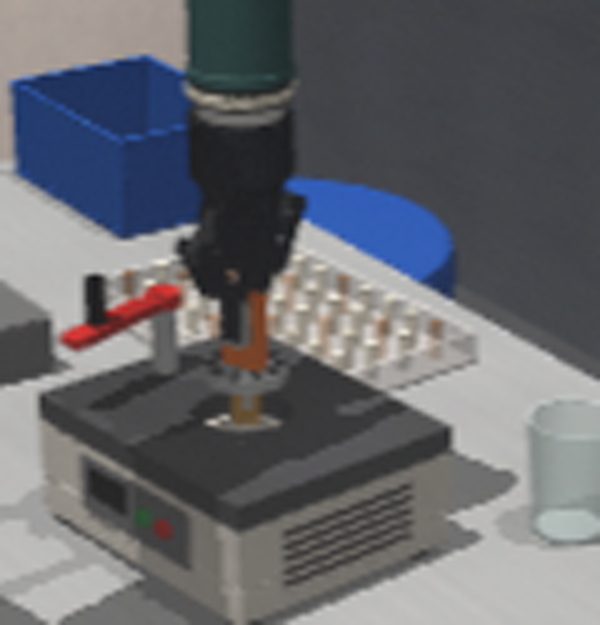

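Emit:
arm_command(
  deltas=[
    [-0.001,0.005,0,0],
    [0,0.005,0,0],
    [0,0.005,0,0],
    [0,0.005,0,0],
    [0,0,0,0],
  ],
)

```text
time: 11.32
tool_pos: [0.5749, 0.1601, 0.1385]
tcp_rot: [-1.549, -0.304, 0.305]
wrist_force: [0.0, 1.4, -3.7]
width: 0.158
```

Run:
```python
from h import *
st()
```

```text
t 11.325 p [0.5749 0.1601 0.1385] x [ 0.926  0.378 -0.001] y [-0.001  0.    -1.   ] F [ 0.    1.38 -3.7 ] w 0.0135 q [ 0.23   0.192  1.869  0.     1.081 -0.158]
```

Emit:
arm_command(
  deltas=[
    [0,0.004,0,0],
    [0,0.004,0,0],
    [0,0.003,0,0],
    [0,0,0,0],
  ],
)

```text
time: 11.82
tool_pos: [0.575, 0.1601, 0.1278]
tcp_rot: [-1.549, -0.304, 0.305]
wrist_force: [0.7, 2.2, -4.6]
width: 0.154
```

Run:
```python
from h import *
st()
```

```text
t 11.825 p [0.575  0.1601 0.1278] x [ 0.926  0.378 -0.   ] y [-0.  0. -1.] F [ 0.7   2.17 -4.62] w 0.0132 q [ 0.23   0.203  1.878  0.     1.061 -0.158]
```

Emit:
arm_command(
  deltas=[
    [0.0003,0.002,0.0008,0],
    [0,0.002,0,0],
    [0,0.001,0,0],
    [0,0,0,0],
  ],
)

```text
time: 12.32
tool_pos: [0.575, 0.1607, 0.1231]
tcp_rot: [-1.549, -0.304, 0.305]
wrist_force: [0.2, -0.1, -3.7]
width: 0.155
```

Run:
```python
from h import *
st()
```

```text
t 12.325 p [0.575  0.1607 0.1231] x [ 0.926  0.378 -0.   ] y [-0. -0. -1.] F [ 0.23 -0.08 -3.7 ] w 0.0133 q [ 0.231  0.208  1.882 -0.     1.052 -0.157]
```

There's no upward force below the blocked height of 0.1243, so the key appears to be in the slots. I'll carry on gently.

Emit:
arm_command(
  deltas=[
    [0,0.002,0,0],
    [0,0.002,0,0],
    [0,0.001,0,0],
    [0,0,0,0],
  ],
)

```text
time: 12.82
tool_pos: [0.575, 0.1608, 0.1181]
tcp_rot: [-1.549, -0.304, 0.305]
wrist_force: [-0.4, 0.3, -1.8]
width: 0.149
```

Run:
```python
from h import *
st()
```

```text
t 12.825 p [0.575  0.1608 0.1181] x [ 0.926  0.378 -0.   ] y [-0. -0. -1.] F [-0.37  0.28 -1.77] w 0.0128 q [ 0.231  0.213  1.886 -0.     1.043 -0.157]
```

Emit:
arm_command(
  deltas=[
    [0,0.001,0,0],
    [0,0.001,0,0],
    [0,0,0,0],
  ],
)

```text
time: 13.2
tool_pos: [0.5751, 0.1608, 0.1162]
tcp_rot: [-1.549, -0.304, 0.305]
wrist_force: [0.5, -0.3, -3.6]
width: 0.155
```

Run:
```python
from h import *
st(); c=cam("wrist"); cv2.imwrite("pics/w7.png",c["color"][:,:,::-1]); st()
t=cam("side"); crop(t,185,110,305,235,"s7.png",5)
```

```text
t 13.2 p [0.5751 0.1608 0.1162] x [ 0.926  0.378 -0.   ] y [-0. -0. -1.] F [ 0.45 -0.33 -3.64] w 0.0132 q [ 0.231  0.215  1.887 -0.     1.04  -0.157]
t 13.25 p [0.5751 0.1608 0.1162] x [ 0.926  0.378 -0.   ] y [-0. -0. -1.] F [ 0.31  0.55 -3.09] w 0.0132 q [ 0.231  0.215  1.887 -0.     1.04  -0.157]
```

View pics/w7.png

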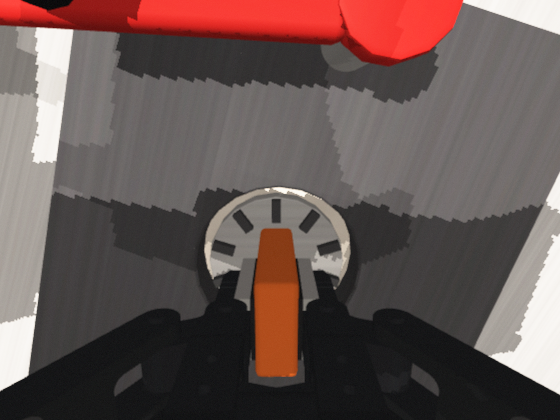

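View pics/s7.png

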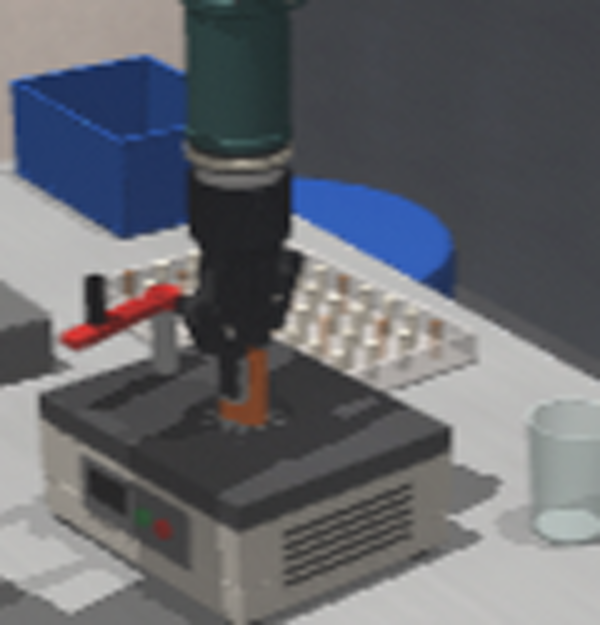

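Emit:
arm_command(
  deltas=[
    [0,0.001,0,0],
    [0,0.0005,0,0],
    [0,0,0,0],
    [0,0,0,0],
  ],
)

```text
time: 13.8
tool_pos: [0.5752, 0.1609, 0.1148]
tcp_rot: [-1.549, -0.304, 0.304]
wrist_force: [-0.8, 0.0, -2.7]
width: 0.154
```

Run:
```python
from h import *
st()
```

```text
t 13.8 p [0.5752 0.1609 0.1148] x [ 0.926  0.378 -0.   ] y [-0.  0. -1.] F [-0.85  0.01 -2.69] w 0.0131 q [ 0.231  0.217  1.888  0.     1.037 -0.157]
```

Emit:
arm_command(
  deltas=[
    [0,0.0006,0,0],
    [0,0.0006,0,0],
    [0,0,0,0],
    [0,0,0,0],
  ],
)

```text
time: 14.3
tool_pos: [0.5753, 0.1609, 0.1143]
tcp_rot: [-1.549, -0.305, 0.304]
wrist_force: [-3.0, -0.3, 3.4]
width: 0.152
```

Run:
```python
from h import *
st()
```

```text
t 14.3 p [0.5753 0.1609 0.1143] x [0.926 0.378 0.   ] y [ 0.  0. -1.] F [-2.97 -0.31  3.41] w 0.013 q [ 0.231  0.217  1.889 -0.     1.036 -0.157]
```

Contact came at z = 0.1143, exactly the expected home height, with about 6 N of push. Now I'll release and lift.

Emit:
arm_command(
  deltas=[
    [0,0,0,0],
    [0,0,0,0],
    [0,0,0,0],
    [0,0,0,0],
    [0,-0.015,0,0],
    [0,-0.03,0,0],
    [0,-0.04,0,0],
    [0,-0.04,0,0],
    [0,-0.015,0,0],
    [0,0,0,0],
    [0,0,0,0],
  ],
  fingers=0.05,
)

```text
time: 15.68
tool_pos: [0.5741, 0.1606, 0.2516]
tcp_rot: [-1.549, -0.302, 0.307]
wrist_force: [0.3, 0.4, -0.4]
width: 0.587
```

Run:
```python
from h import *
s,R=st(); c=cam("wrist"); cv2.imwrite("pics/w8.png",c["color"][:,:,::-1])
t=cam("side"); crop(t,185,110,305,235,"s8.png",5)
```

```text
t 15.675 p [0.5741 0.1606 0.2516] x [ 0.926  0.378 -0.003] y [-0.003 -0.001 -1.   ] F [ 0.33  0.45 -0.44] w 0.0501 q [ 0.231  0.106  1.752 -0.     1.287 -0.157]
```

View pics/w8.png

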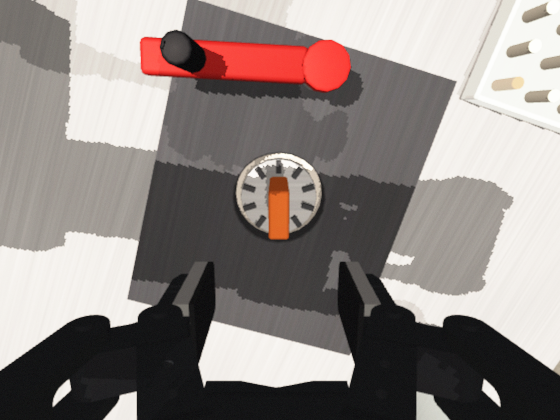

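View pics/s8.png

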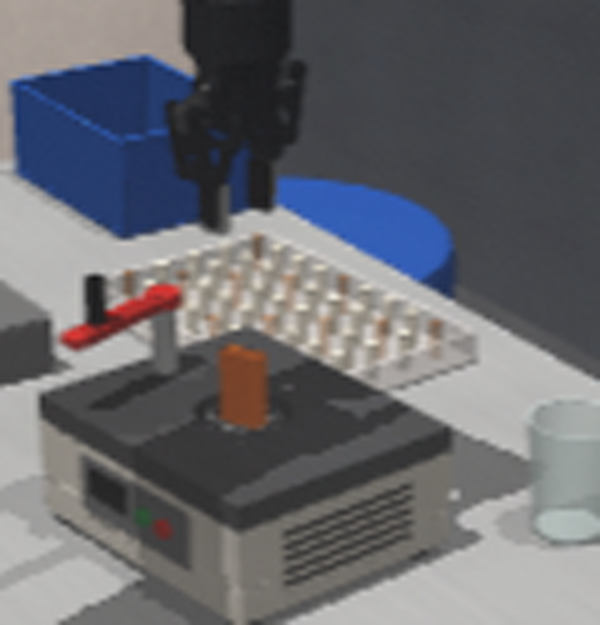

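The rotor is seated and released. The knob top is at about (177,47) and the hinge cap at (327,65). Next I'll measure the keeper.

Run:
```python
from h import *
s,R=st(); c=cam("wrist"); im=c["color"]; hsv=cv2.cvtColor(im,cv2.COLOR_RGB2HSV)
H,S,V=[hsv[...,i].astype(int) for i in range(3)]
crop(c,120,20,370,110,"w8k.png",3)
red=(((H<6)|(H>172))&(S>150)).astype(np.uint8); red[110:]=0
ct=max(cv2.findContours(red,0,cv2.CHAIN_APPROX_NONE)[0],key=cv2.contourArea); b=cv2.boundingRect(ct); print(b)
r=cv2.minAreaRect(np.array([onz(c,*p[0],.169)[:2]*1000 for p in ct],np.float32)); print(r)
hinge=onz(c,327,65,.169); print("hinge",hinge)
for (u,v) in [(176,46)]: print("knobtop",onz(c,u,v,.205))
bore=np.array([.57673,.16186])
print("bore-hinge",np.linalg.norm(hinge[:2]-bore),np.degrees(np.arctan2(*(hinge[:2]-bore)[::-1])))
```

```text
t 15.775 p [0.574  0.1606 0.2512] x [ 0.926  0.378 -0.004] y [-0.004 -0.001 -1.   ] F [-0.87  0.84  0.03] w 0.0496 q [ 0.231  0.106  1.752 -0.     1.287 -0.157]
(141, 37, 210, 56)
((524.0816650390625, 238.8562774658203), (116.50227355957031, 27.095230102539062), 21.364946365356445)
hinge [0.56600772 0.25605689 0.169     ]
knobtop [0.49567111 0.23190029 0.205     ]
bore-hinge 0.09480517281685463 96.49393751271731
```

View pics/w8k.png

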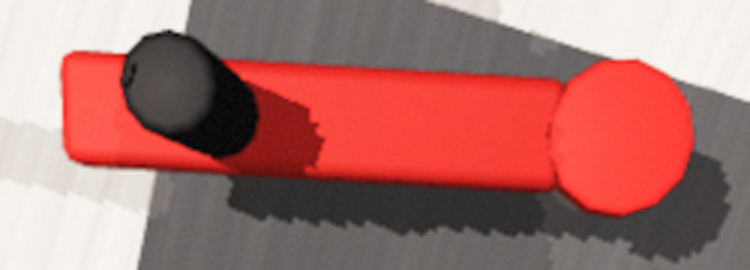

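Emit:
arm_command(
  deltas=[
    [-0.015,-0.005,0.032,0],
    [-0.015,0,0.032,0],
    [-0.0155,0,0.0316,0],
    [0,0,0,0.163],
    [0,0,0,0.163],
    [0,0,0,0.163],
    [0,0,0,0.163],
    [0,0,0,0.163],
    [0,0,0,0.163],
    [0,0,0,0.163],
    [0,0,0,0.163],
    [0,0,0,0.163],
    [0,0,0,0.16],
    [0,0,0,0],
    [0,0,0,0],
  ],
)

```text
time: 17.7
tool_pos: [0.4967, 0.232, 0.2579]
tcp_rot: [-1.35, 0.96, -0.959]
wrist_force: [-0.4, -0.3, 0.4]
width: 0.583
```

Run:
```python
from h import *
s,R=st(); to([.4957,.2319,.174],np.radians(-71)); c=cam("wrist"); cv2.imwrite("pics/w9.png",c["color"][:,:,::-1])
```

```text
t 17.7 p [0.4967 0.232  0.2579] x [ 0.328 -0.945  0.   ] y [-0.001 -0.    -1.   ] F [-0.41 -0.32  0.41] w 0.0498 q [ 0.392  0.008  1.843 -0.     1.291  1.628]
t 17.7 p [0.4967 0.232  0.2579] x [ 0.328 -0.945  0.   ] y [-0.001 -0.    -1.   ] F [-0.41 -0.32  0.41] w 0.0498 q [ 0.392  0.008  1.843 -0.     1.291  1.628]
delta tool [-0.0002  0.0839 -0.0008]
yaw cur -70.84 turn about y:  0.0028 or 3.1444 -3.1388
```

View pics/w9.png

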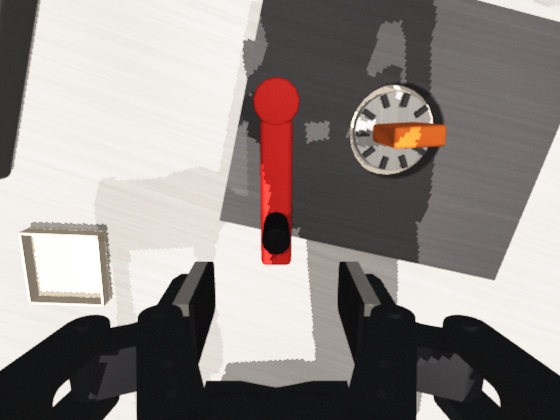

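The knob is at column 276, centred between the fingers (about 213 and 340). I'll descend around it.

Emit:
arm_command(
  deltas=[
    [0,0.02,0,0],
    [0,0.025,0,0],
    [0,0.025,0,0],
    [0,0.012,0,0],
    [0,0,0,0],
    [0,0,0,0],
  ],
)

```text
time: 18.5
tool_pos: [0.4975, 0.2324, 0.1774]
tcp_rot: [-1.347, 0.96, -0.962]
wrist_force: [0.5, 0.1, 0.4]
width: 0.585
```

Emit:
arm_command(
  deltas=[
    [0,0,0,0],
    [0,0,0,0],
    [0,0,0,0],
  ],
  fingers=0.022,
  newtons=20,
)

```text
time: 18.88
tool_pos: [0.4971, 0.2322, 0.1771]
tcp_rot: [-1.347, 0.961, -0.962]
wrist_force: [-0.7, 0.8, -0.5]
width: 0.256
```

Run:
```python
from h import *
s,R=st(); to([.4957,.2319,.174],np.radians(-71)); c=cam("wrist"); cv2.imwrite("pics/w10.png",c["color"][:,:,::-1])
```

```text
t 18.875 p [0.4971 0.2322 0.1771] x [ 0.326 -0.945 -0.   ] y [ 0.001  0.    -1.   ] F [-0.71  0.79 -0.47] w 0.0218 q [0.392 0.067 1.935 0.    1.139 1.631]
t 18.875 p [0.4971 0.2322 0.1771] x [ 0.326 -0.945 -0.   ] y [ 0.001  0.    -1.   ] F [-0.71  0.79 -0.47] w 0.0218 q [0.392 0.067 1.935 0.    1.139 1.631]
delta tool [-0.0002  0.0031 -0.0015]
yaw cur -70.99 turn about y:  0.0002 or 3.1418 -3.1414
```

View pics/w10.png

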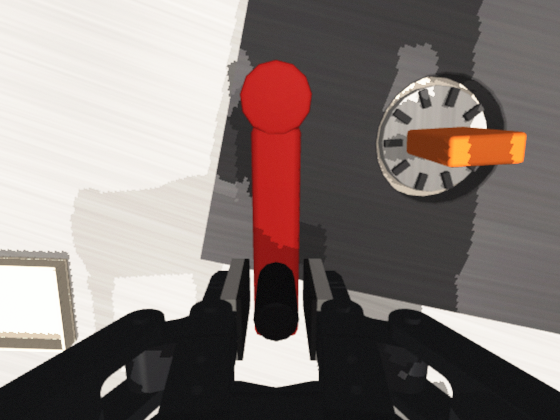

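Emit:
arm_command(
  deltas=[
    [0.0075,0,0.0004,-0.1],
    [0.0075,0,0.0004,-0.1],
    [0.0075,0,0.0004,-0.1],
    [0.0075,0,0.0004,-0.1],
    [0.0075,0,0.0004,-0.1],
    [0.0075,0,0.0004,-0.1],
    [0,0,0,0],
  ],
)

```text
time: 19.8
tool_pos: [0.5235, 0.1962, 0.1766]
tcp_rot: [-1.512, 0.501, -0.502]
wrist_force: [1.1, -0.9, 0.3]
width: 0.26
```

Run:
```python
from h import *
s,R=st(); h=np.array([.566,.2561]); d=s["tool_pos"][:2]-h; print(np.linalg.norm(d),np.radians((np.degrees(np.arctan2(d[1],d[0]))-186.5)%360)); c=cam("wrist"); cv2.imwrite("pics/w11.png",c["color"][:,:,::-1])
```

```text
t 19.8 p [0.5235 0.1962 0.1766] x [ 0.802 -0.598  0.   ] y [ 0. -0. -1.] F [ 1.09 -0.9   0.26] w 0.0222 q [ 0.314  0.087  1.914 -0.     1.14   0.955]
0.07345117168458241 0.839973564854414
```

View pics/w11.png

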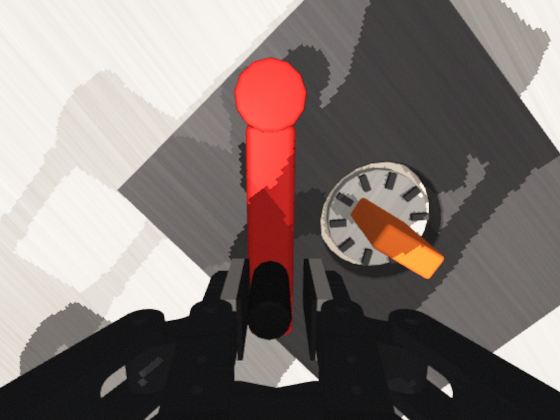

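The arm follows, and the TCP's arc angle is about 0.84. Continuing.

Emit:
arm_command(
  deltas=[
    [0.0075,0,0.0003,-0.1],
    [0.0075,0,0.0003,-0.1],
    [0.0075,0,0.0003,-0.1],
    [0.0075,0,0.0003,-0.1],
    [0.0075,0,0.0003,-0.1],
    [0.0075,0,0.0003,-0.1],
    [0.006,0,0.0003,-0.08],
    [0,0,0,0],
  ],
)

```text
time: 20.85
tool_pos: [0.5709, 0.1813, 0.1764]
tcp_rot: [-1.571, -0.03, 0.031]
wrist_force: [-0.4, -0.6, -0.5]
width: 0.259
```

Run:
```python
from h import *
s,R=st(); h=np.array([.566,.2561]); d=s["tool_pos"][:2]-h; print(np.linalg.norm(d),np.radians((np.degrees(np.arctan2(d[1],d[0]))-186.5)%360)); c=cam("wrist"); cv2.imwrite("pics/w12.png",c["color"][:,:,::-1])
```

```text
t 20.85 p [0.5709 0.1813 0.1764] x [ 0.999  0.039 -0.   ] y [-0. -0. -1.] F [-0.36 -0.59 -0.54] w 0.0221 q [ 0.266  0.162  1.831 -0.     1.149  0.227]
0.07491350353040971 1.5221993281211585
```

View pics/w12.png

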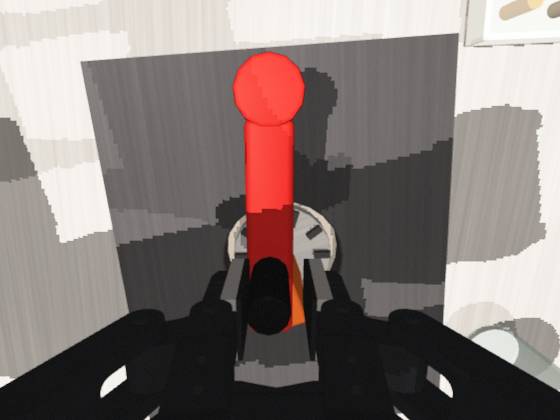

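Emit:
arm_command(
  deltas=[
    [0.003,0,0,-0.04],
    [0.002,0,0,-0.02],
    [0,0,0,0],
  ],
)

```text
time: 21.28
tool_pos: [0.5757, 0.1816, 0.1764]
tcp_rot: [-1.569, -0.078, 0.079]
wrist_force: [-1.1, 0.6, 0.3]
width: 0.258
```

Run:
```python
from h import *
s,R=st(); h=np.array([.566,.2561]); d=s["tool_pos"][:2]-h; print(np.linalg.norm(d),np.radians((np.degrees(np.arctan2(d[1],d[0]))-186.5)%360))
```

```text
t 21.275 p [0.5757 0.1816 0.1764] x [ 0.995  0.1   -0.   ] y [-0. -0. -1.] F [-1.06  0.58  0.31] w 0.022 q [0.264 0.171 1.82  0.    1.151 0.164]
0.07513920934896082 1.586428485751695
```

Emit:
arm_command(
  deltas=[
    [0.002,0,0,0],
    [0.001,0,0,0],
    [0,0,0,0],
  ],
)

```text
time: 21.65
tool_pos: [0.5764, 0.1816, 0.1763]
tcp_rot: [-1.57, -0.074, 0.083]
wrist_force: [-7.7, -0.0, 3.0]
width: 0.256
```

Run:
```python
from h import *
s,R=st()
```

```text
t 21.65 p [0.5764 0.1816 0.1763] x [ 0.995  0.1   -0.006] y [-0.006 -0.001 -1.   ] F [-7.65 -0.01  3.01] w 0.0219 q [2.640e-01 1.750e-01 1.815e+00 1.000e-03 1.157e+00 1.630e-01]
```

That's the stop, at 7.7 N. I'll back off 4 mm to take the load away, open and lift clear.

Emit:
arm_command(
  deltas=[
    [-0.004,0,0,0],
    [0,0,0,0],
  ],
)

```text
time: 21.9
tool_pos: [0.5754, 0.1813, 0.1768]
tcp_rot: [-1.569, -0.08, 0.078]
wrist_force: [-0.6, -0.8, 0.3]
width: 0.255
```

Emit:
arm_command(
  deltas=[
    [0,0,0,0],
    [0,0,0,0],
    [0,-0.02,0,0],
    [0,-0.03,0,0],
    [0,-0.04,0,0],
    [0,-0.03,0,0],
    [0,0,0,0],
    [0,0,0,0],
  ],
  fingers=0.05,
)

```text
time: 22.9
tool_pos: [0.5748, 0.1814, 0.2967]
tcp_rot: [-1.569, -0.079, 0.079]
wrist_force: [0.1, -0.9, -0.6]
width: 0.585
```

Run:
```python
from h import *
s,R=st(); c=cam("wrist"); cv2.imwrite("pics/w13.png",c["color"][:,:,::-1]); crop(cam("side"),185,110,305,235,"s13.png",5)
```

```text
t 22.9 p [0.5748 0.1814 0.2967] x [0.995 0.101 0.   ] y [ 0.  0. -1.] F [ 0.11 -0.93 -0.65] w 0.05 q [ 0.264  0.094  1.682 -0.     1.365  0.163]
```

View pics/w13.png

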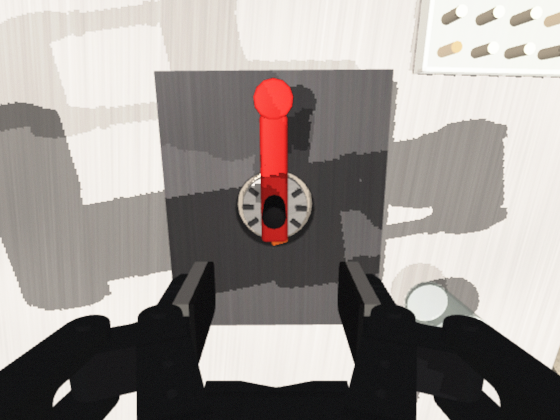

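View pics/s13.png

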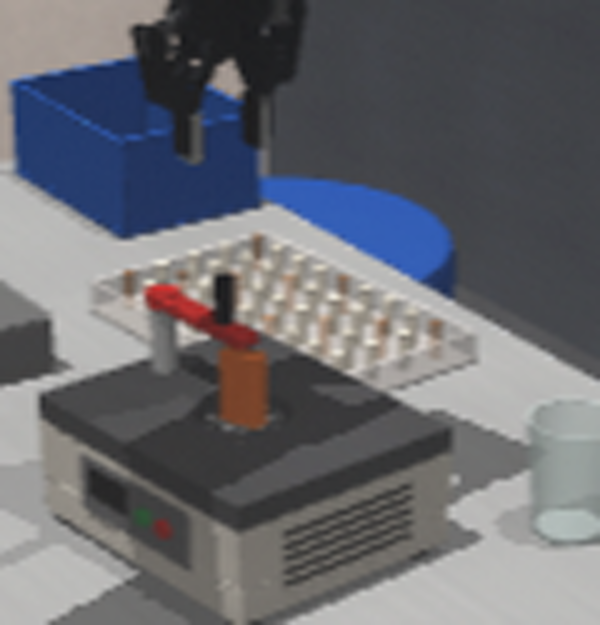

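The arm lies across the chamber's middle, parallel to the deck sides (hinge at (273,99), knob at (274,210)). The rotor is seated under it and the gripper is clear.

```bash
python3 -c "
from h import *
print(job.finish_job())"
```

```text
the job is handed in; nothing more can be done
None
```

The rotor is home in the mill, released, and the red keeper arm is swung over it to its stop. I handed the job in at about 23 s of the 64 s allowed; no verdict is reported.

- **Seating:** The wrist camera could see the drive's slots in the bore, so I turned the rotor to match them before lowering it. The key dropped straight in, with no search turning needed. The disc met the floor at a tool height of 0.1143 m, exactly the height expected for fully home. The final push was about 6 N, and the only other contact was a brief 2 N side touch in the bore, which I corrected with a shift of under 1 mm.
- **Keeper:** I swung it by its knob, with the fingers held loosely around it, until it met its stop at about 8 N. I then backed off and lifted clear.
- **Last checks:** The wrist and side pictures show the arm across the middle of the chamber over the seated rotor, with the gripper touching nothing. I did not measure the keeper's final angle separately. The tool's position at the stop puts it at about 1.57 rad.
- **Disagreement:** The bore position from the top camera differed from the wrist camera's by up to 4 mm. I used the wrist camera, and the fit bore it out.
- **Not checked:** I took no final picture of the plug or the bystanders. Nothing in the moves or the forces suggested contact with any of them.

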